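# Mincer back to forward and up to the marked speed

### The job

The mincer was run backwards to clear it. First push the short ball-ended direction lever all the way over, away from the robot, into forward while the speed lever is still near idle; only then swing the long speed lever round until it lies in line with the steel index pointer that marks the wanted speed, and let go. Leave the pointer where it is and do not shift the knife and the white tub between the two controls.

Things in the scene. Friction and masses are not known exactly. Their poses are not given: they have to be found in the camera images.
- dir_lever (a joint): angle of the direction lever, the short lever that ends in a ball, on the grey oblong control box (140 x 90 mm, 54 mm high, bolted to the bench). 0 = leaning 0.6 rad towards the robot (reverse), 0.6 = upright, 1.2 = leaning 0.6 rad away from the robot, against its stop (forward). Its hinge is level, along the box's y axis. It starts between 0 and 0.3 and stays where it is left; about 3 N at the ball moves it
- dir_ball (a point): centre of the black ball (32 mm across) at the end of the direction lever, 85 mm from its hinge; the steel stem below it is 12 mm thick. The frame's z axis points from the hinge along the stem to the ball, its y axis lies along the hinge
- dir_pivot (a point): point on the hinge line of the direction lever, in the middle of its box, 45 mm above the bench. The axes are the box's: x (level) is the way the lever leans when in forward, y is the hinge line, z up
- speed_lever (a joint): angle of the speed lever, the long flat lever with an upright black handle, on the grey round housing (208 mm across, 40 mm high, bolted to the bench). It turns about an upright pivot; the angle grows anticlockwise seen from above, from 0 = idle stop (to the left as the robot sees it) to 2.0 = full speed (to the right); half way it points towards the robot. It starts between 0 and 0.35 and stays where it is left; about 2 N at the handle moves it
- speed_knob (a point): point on the axis of the speed lever's upright round handle (28 mm across, from 64 to 128 mm above the bench), 106 mm above the bench and 95 mm from the pivot. The frame's x axis points from the pivot along the lever, z up
- speed_pivot (a point): point on the upright pivot axis of speed lever and pointer, 60 mm above the bench; z up
- pointer (a joint): angle of the index pointer, on the same pivot and with the same zero and direction as the speed lever, so that lever and pointer are in line when the two angles are equal. It stands between 0.85 and 1.75, is clamped and must not be moved
- pointer_tip (a point): tip of the index pointer, a thin steel strip 10 mm wide with a diamond end that lies on the round housing under the speed lever and sticks out beyond its edge; the tip is 140 mm from the pivot, 46 mm above the bench. The frame's x axis points from the pivot along the pointer
- knife: boning knife, 250 mm long and 26 mm wide, orange handle, lying on the bench along its x axis, its point away from the robot, between the two controls; origin on its underside at the front end of the handle. A bystander
- tub: white plastic tub standing behind the knife, 110 mm across, 80 mm tall; origin under its centre. A bystander
Not all that is in view belongs to the job. Leave any orange look-alike of the part that bears dir_lever alone.

How it is judged:
On the way, in this order (a step that is already met when the one before it is completed fails the run):
1. the direction lever is fully in forward while the speed lever is still near idle (angle below 0.5) (value of joint dir_lever above 1.05 rad and value of joint speed_lever below 0.5 rad), for 0.2 s.
2. the speed lever lies in line with the index pointer, the direction lever still in forward (value of joint dir_lever above 1.05 rad and angle between the x axis of speed_knob and the x axis of pointer_tip, either way round below 0.1 rad), for 0.2 s.
At the end, for the whole second after the job is handed in: The direction lever stands in forward (angle over 1.05 of 1.2 rad), the speed lever is within 0.10 rad of the index pointer and at rest (all of step 2 and velocity of joint speed_lever between -0.05 and 0.05 rad/s); the robot touches nothing.
It fails at once if the index pointer is moved (tip by more than 8 mm) (distance of pointer_tip from where it was at the start of the episode above 0.008 m).
It fails at once if the knife or the tub is shifted by more than 30 mm (distance of any of knife, tub from where it was at the start of the episode above 0.03 m).
It also fails if it takes over 48 s, if anything falls off the work surface, if the arm or the gripper's body presses on something with over 40 N, if the wrist force passes 120 N, or if a joint passes its speed limit or range.

### The arm

A 7-joint arm with a two-finger parallel gripper is mounted at the origin on the work surface. World frame = base frame: x ahead of the robot, y to its left, z up, the work surface at z = 0. Lengths are in m, angles in rad, forces in N, time in s.
With the tool pointing down it reaches from about 0.4 to 0.925 m from the base axis. Payload 5.6 kg.
Tool frame: the origin (TCP) lies at the very end of the fingers, on their centre line; the grasp point (between the pads) lies behind it (env.grip_point_offset is the z of the grasp point in the tool frame, in m); z points along the fingers, y is the direction in which the jaws open and shut (so a half turn about z gives the same grasp; the last joint's range is limited). The gripper opens to 85 mm and grips with 20 to 120 N. Pads are 22 mm wide; open, the fingers measure 114 mm over their backs; the gripper's body (76 mm by 85 mm) begins 54 mm behind the grasp point. The pads swing forward as they close: fully open they stand 13 mm farther back than shut.
Start: joints at [1.117, 0.468, -0.012, 1.603, 0.006, 1.071, -0.056], TCP at [0.26, -0.596, 0.231] pointing down, gripper open.
Joint ranges: [-2.53, 2.53], [-0.31, 2.02], [-1.57, 1.55], [0.28, 2.44], [-1.29, 4.43], [0.15, 1.84], [-2.92, 2.92]. Speed limits (rad/s): [2.57, 2.57, 3.14, 3.14, 3.14, 3.14, 3.14].

### API

Orientations are given as [roll, pitch, yaw] about the fixed x, y, z axes, in that order (R = Rz(yaw) Ry(pitch) Rx(roll)).
In Python, from rig import env gives the robot as it stands.
- The arm moves only by the tool play_rows, never from a script. Its argument "commands" is a list of rows, each an object of numbers: "tx", "ty", "tz": the shift along the tool's x, y, z in mm; "wx", "wy", "wz": the turn, a rotation vector about the tool's x, y, z in rad; "jaw": the opening in per cent of the stroke, from 0 (shut) to 100 (fully open). In form: [{"tx": .., "ty": .., "tz": .., "wx": .., "wy": .., "wz": .., "jaw": ..}, ...]. A call has 1 to 8 rows; each row shifts and turns the pose as measured when the row begins, along the tool's axes as they then stand; what a row does not reach is not made up. A row lasts 1/12 s, in which the tool goes at most 41.7 mm and 7.16 degrees, less where a joint would pass 70% of its speed; a pose out of reach is approached as far as the arm can. A call is refused whole if a number of a shift passes 41.7 or a number of a turn 0.125, either way. A call with a gripper value outside its range is refused whole. The fingers move at their own pace and stop on an object; "newtons" is the grip in N (left out, the last holds). Time passes only in rows, so rows that do not move let the fingers close. It gives the time, the measured TCP pose, the force and the opening at its end, in the units of the state.
- env.sense(): the state, without advancing time (a new reading comes with each control period).
- env.read_camera(name): name is "scene" or "top" or "wrist"; returns the picture (420x560x3 uint8, red, green, blue); there is no depth.
- env.calibration(name): a dict with "camera_matrix" (3x3 intrinsics, pixels), "R" (3x3) and "t" (3): a world point X has camera coordinates R X + t. Camera axes: x right, y down, z forward; pixel columns grow to the right and rows downward; lengths in m; the calibration is good to about 2 mm. A picture is of the moment at which its call begins: read the wrist's pose just before it. calibration takes no time and is no camera call; for the wrist camera it gives the pose at the moment of the call.
- env.job_done(): hands the job in, once; it reports no verdict.
Trained networks look in the newest picture that a camera, given by its name, has taken for a name from the list of things; names that differ only in an ending like _2 or _b are one class to them, and where a whole thing is asked for, a point or a joint stands for the part that bears it (a point fixed in the world has none). Each returns a list of dicts, best first, with "score" (0 to 1); they miss things now and then, are a little off and sometimes report something else, mostly with a low value. They report only what shows in the picture. A call takes as long as a camera call. They do not tell look-alikes from the thing itself.
- env.boxes_of(target, camera): "at" ([x, y, z] in m, in world coordinates, good to about 4 mm: the middle of the surface that is visible of it).
- env.masks_of(target, camera): "mask" (420x560 bool, what is visible of it).
- env.pinpoint(target, camera): "at" ([x, y, z] in m, in world coordinates, good to about 4 mm: a listed point, or the origin of a listed thing).
The state is a dict: "t": time; "joint_positions": joint angles; "joint_velocities": joint speeds; "effort": joint torques, N m; "tcp_pos": TCP position; "tcp_rot": TCP orientation; "ft_force": force on the tool from outside, world axes, zero at the start; "wrist_torque": the same for the moment, N m; "grip_width": finger opening in m.
Only numpy, scipy, OpenCV 4.12 (cv2) and the standard library are available. Lean on these libraries where they do the work, as an engineer would, in place of code of your own. Each camera call takes 0.05 s, during which the arm holds its last target.

## Working session

There is one attempt and no reset: what is moved stays moved. The work goes in short steps, Python scripts to look and compute and a tool call to move; the robot and the scene stay as the last step left them, time stands still between calls to the robot, and variables do not carry over. Pictures are saved under pics/ and viewed, and the job is handed in when it is done.

Besides the shell and the picture viewer there is one more tool, called after "Call:" as name([rows], argument=value, ...), one row to a line, values as JSON. play_rows: Moves the arm, as the interface text tells. Its arguments: {"type":"object","properties":{"commands":{"type":"array","items":{"type":"object","properties":{"tx":{"type":"number"},"ty":{"type":"number"},"tz":{"type":"number"},"wx":{"type":"number"},"wy":{"type":"number"},"wz":{"type":"number"},"jaw":{"type":"number"}}}},"newtons":{"type":"number"}},"required":["commands"]}

```bash
mkdir -p pics; ls
python3 - <<'E'
from rig import env
import cv2,numpy as np
print(env.sense())
print(env.grip_point_offset)
for c in ["scene","top"]:
    im=env.read_camera(c); cv2.imwrite(f"pics/{c}0.png",im[:,:,::-1])
    for n in ["dir_ball","dir_pivot","speed_knob","speed_pivot","pointer_tip","knife","tub"]:
        print(c,n,[(np.round(d["at"],3).tolist(),round(d["score"],2)) for d in env.pinpoint(n,c)])
print(env.sense()["t"])
E
```

```text
pics
{'t': 0.0, 'joint_positions': array([ 1.11696024,  0.46835591, -0.01158426,  1.60365787,  0.00600399,
        1.07141716, -0.05632237]), 'joint_velocities': array([ 1.80659056e-04,  9.61234079e-05, -7.93681721e-04, -2.00649707e-04,
       -5.25500602e-04, -1.71977966e-04,  8.61356209e-04]), 'effort': array([ 5.17743556e-04, -5.32392526e+01,  2.15424690e-02, -2.51309538e+01,
        1.13993272e-02,  7.56182213e-03,  9.53494990e-07]), 'tcp_pos': array([ 0.25928773, -0.59541354,  0.23033796]), 'tcp_rot': array([-3.13979379e+00,  1.37791626e-04,  4.10735397e-01]), 'ft_force': array([0.00316047, 1.1384513 , 0.08909308]), 'wrist_torque': array([0.02005129, 0.04235717, 0.03105506]), 'grip_width': 0.08546852339105435}
-0.0187
scene dir_ball [([0.201, -0.238, 0.113], 0.73), ([0.472, 0.225, 0.114], 0.72), ([0.678, 0.18, 0.115], 0.54), ([0.256, 0.277, 0.113], 0.44)]
scene dir_pivot [([0.514, 0.226, 0.044], 0.94), ([0.248, -0.251, 0.048], 0.92), ([0.728, 0.176, 0.047], 0.67), ([0.301, 0.288, 0.042], 0.66)]
scene speed_knob [([0.482, -0.167, 0.104], 0.87)]
scene speed_pivot [([0.53, -0.245, 0.058], 0.94)]
scene pointer_tip [([0.389, -0.219, 0.043], 0.83)]
scene knife [([0.548, -0.002, -0.001], 0.56), ([0.517, 0.224, 0.045], 0.26)]
scene tub [([0.791, -0.011, 0.002], 0.68)]
top dir_ball [([0.254, 0.274, 0.115], 0.8), ([0.201, -0.245, 0.113], 0.76), ([0.681, 0.18, 0.112], 0.72), ([0.475, 0.22, 0.115], 0.55)]
top dir_pivot [([0.248, -0.247, 0.045], 0.95), ([0.516, 0.225, 0.046], 0.67), ([0.726, 0.175, 0.048], 0.59), ([0.307, 0.291, 0.039], 0.56)]
top speed_knob [([0.485, -0.161, 0.104], 0.76), ([0.516, 0.224, 0.046], 0.67)]
top speed_pivot [([0.53, -0.244, 0.064], 0.7)]
top pointer_tip [([0.392, -0.22, 0.051], 0.57)]
top knife [([0.547, -0.005, 0.002], 0.73)]
top tub [([0.786, -0.014, -0.002], 0.59)]
0.8
```

View pics/scene0.png

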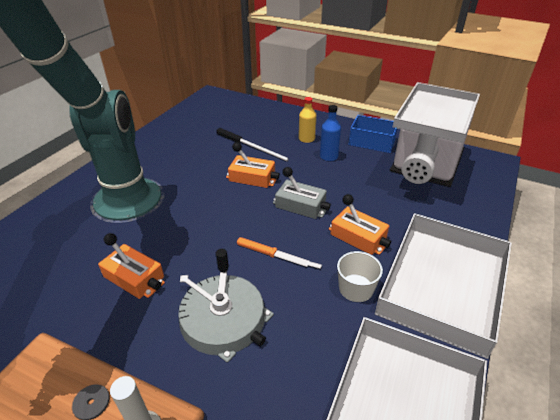

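View pics/top0.png

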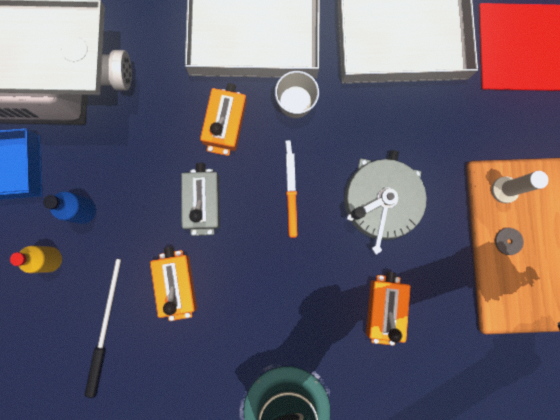

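The lever on the grey oblong box is the target: scene (302,198), top (199,203), world about (0.515, 0.225). The look-alikes are all orange: scene (251,170), (360,230) and (132,270). The speed housing is at scene (222,310). I'll check the choice in a crop and work out the angles.

```bash
cat > h.py <<'E'
from rig import env
import numpy as np, cv2
from scipy.spatial.transform import Rotation as R
def st():
    s=env.sense(); print("t",round(s["t"],2),"p",s["tcp_pos"].round(4),"r",s["tcp_rot"].round(3),"F",s["ft_force"].round(1),"w",round(s["grip_width"],4)); return s
def to(p,yaw=None,s=None):
    s=s or env.sense(); M=R.from_euler("xyz",s["tcp_rot"])
    print("tool mm",(M.inv().apply(np.array(p)-s["tcp_pos"])*1000).round(1), end=" ")
    if yaw is not None: print("rotvec",(M.inv()*R.from_euler("xyz",[np.pi,0,yaw])).as_rotvec().round(3))
    else: print()
def proj(c,X):
    k=env.calibration(c); x=k["R"]@np.array(X)+k["t"]; u=k["camera_matrix"]@x; return u[:2]/u[2]
E
python3 - <<'E'
from h import *
a=cv2.imread("pics/scene0.png")[140:260,220:420]; b=cv2.imread("pics/top0.png")[150:260,150:450]
cv2.imwrite("pics/crop1.png",np.vstack([cv2.resize(a,(750,300))[:, :750],cv2.resize(b,(750,275))]))
print(proj("top",[.473,.222,.114]),proj("scene",[.473,.222,.114]))
print(proj("top",[.483,-.164,.106]),proj("top",[.39,-.2195,.046]),proj("top",[.53,-.2445,.06]))
E
```

```text
[196.8817538  214.98530505] [287.74999066 172.67221085]
[359.79408108 213.39798415] [378.05001654 253.30970016] [388.74875776 196.78153708]
```

View pics/crop1.png

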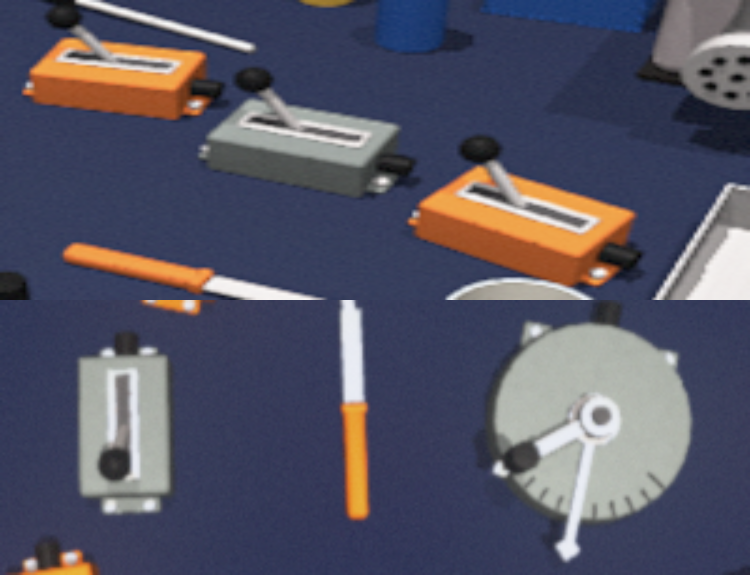

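Call:
play_rows([
  {"wz":0.1,"tz":-10,"jaw":0},
  {"wz":0.1,"tz":-10,"jaw":0},
  {"wz":0.1,"tz":-10,"jaw":0},
  {"wz":0.11,"tz":-10,"jaw":0},
])

```text
validation failed for argument at $.co...
```

The crop shows the grey box with the lever leaning towards the robot (ball at top (197,215)), between two orange look-alikes. The pointer tip is at top (378,252) and the speed knob at (358,214). The move call was refused, so I'll retry with every field filled in.

Call:
play_rows([
  {"tx":0,"ty":0,"tz":-10,"wx":0,"wy":0,"wz":0.1,"jaw":0},
  {"tx":0,"ty":0,"tz":-10,"wx":0,"wy":0,"wz":0.1,"jaw":0},
  {"tx":0,"ty":0,"tz":-10,"wx":0,"wy":0,"wz":0.1,"jaw":0},
  {"tx":0,"ty":0,"tz":-10,"wx":0,"wy":0,"wz":0.11,"jaw":0},
], newtons=40)

```text
t: 1.13
tcp_pos: [0.2586, -0.5945, 0.2696]
tcp_rot: [-3.136, 0.002, -0.015]
ft_force: [0.2, -0.2, -0.9]
grip_width: 0.0385
```

Call:
play_rows([
  {"tx":20,"ty":-36,"tz":0,"wx":0,"wy":0,"wz":0,"jaw":0},
  {"tx":20,"ty":-36,"tz":0,"wx":0,"wy":0,"wz":0,"jaw":0},
  {"tx":20,"ty":-36,"tz":0,"wx":0,"wy":0,"wz":0,"jaw":0},
  {"tx":20,"ty":-36,"tz":0,"wx":0,"wy":0,"wz":0,"jaw":0},
  {"tx":20,"ty":-36,"tz":0,"wx":0,"wy":0,"wz":0,"jaw":0},
  {"tx":20,"ty":-36,"tz":0,"wx":0,"wy":0,"wz":0,"jaw":0},
  {"tx":20,"ty":-36,"tz":0,"wx":0,"wy":0,"wz":0,"jaw":0},
  {"tx":20,"ty":-36,"tz":0,"wx":0,"wy":0,"wz":0,"jaw":0},
])

```text
t: 1.8
tcp_pos: [0.4226, -0.315, 0.2719]
tcp_rot: [3.134, 0.001, -0.042]
ft_force: [0.7, 0.1, -0.2]
grip_width: -0.0
```

Call:
play_rows([
  {"tx":10,"ty":-40,"tz":0,"wx":0,"wy":0,"wz":0,"jaw":0},
  {"tx":5,"ty":-40,"tz":0,"wx":0,"wy":0,"wz":0,"jaw":0},
  {"tx":0,"ty":-40,"tz":0,"wx":0,"wy":0,"wz":0,"jaw":0},
  {"tx":0,"ty":-40,"tz":0,"wx":0,"wy":0,"wz":0,"jaw":0},
  {"tx":0,"ty":-40,"tz":0,"wx":0,"wy":0,"wz":0,"jaw":0},
  {"tx":0,"ty":-40,"tz":0,"wx":0,"wy":0,"wz":0,"jaw":0},
  {"tx":0,"ty":-40,"tz":0,"wx":0,"wy":0,"wz":0,"jaw":0},
  {"tx":0,"ty":-40,"tz":0,"wx":0,"wy":0,"wz":0,"jaw":0},
])

```text
t: 2.47
tcp_pos: [0.4534, 0.0155, 0.2718]
tcp_rot: [3.132, -0.008, -0.04]
ft_force: [0.8, -0.9, -0.4]
grip_width: -0.0001
```

Call:
play_rows([
  {"tx":-8,"ty":-35,"tz":0,"wx":0,"wy":0,"wz":-0.02,"jaw":0},
  {"tx":-8,"ty":-35,"tz":0,"wx":0,"wy":0,"wz":-0.02,"jaw":0},
  {"tx":-8,"ty":-35,"tz":0,"wx":0,"wy":0,"wz":0,"jaw":0},
  {"tx":-8,"ty":-35,"tz":0,"wx":0,"wy":0,"wz":0,"jaw":0},
  {"tx":-8,"ty":-35,"tz":0,"wx":0,"wy":0,"wz":0,"jaw":0},
  {"tx":-3,"ty":-30,"tz":0,"wx":0,"wy":0,"wz":0,"jaw":0},
  {"tx":0,"ty":0,"tz":0,"wx":0,"wy":0,"wz":0,"jaw":0},
])

```text
t: 3.05
tcp_pos: [0.4074, 0.2398, 0.2727]
tcp_rot: [3.137, -0.016, 0.014]
ft_force: [0.1, 0.2, 0.8]
grip_width: 0.0005
```

Run:
```python
from h import *
for c in ["wrist","scene"]:
    im=env.read_camera(c); cv2.imwrite(f"pics/{c}2.png",im[:,:,::-1])
    for n in ["dir_ball","dir_pivot"]:
        print(c,n,[(np.round(d["at"],3).tolist(),round(d["score"],2)) for d in env.pinpoint(n,c)])
s=st(); to([.415,.222,.09],0)
```

```text
wrist dir_ball [([0.469, 0.225, 0.117], 0.66)]
wrist dir_pivot [([0.515, 0.222, 0.044], 0.67)]
scene dir_ball [([0.258, 0.278, 0.114], 0.6), ([0.682, 0.18, 0.113], 0.54), ([0.197, -0.239, 0.117], 0.51)]
scene dir_pivot [([0.3, 0.289, 0.046], 0.9), ([0.518, 0.225, 0.05], 0.86), ([0.247, -0.248, 0.048], 0.62), ([0.531, -0.249, 0.057], 0.27)]
t 3.35 p [0.4098 0.2318 0.2719] r [ 3.132e+00 -1.500e-02  2.000e-03] F [-0.2  0.1  0.9] w -0.0002
tool mm [  2.5   8.1 182.1] rotvec [ 0.009 -0.015  0.002]
```

View pics/wrist2.png

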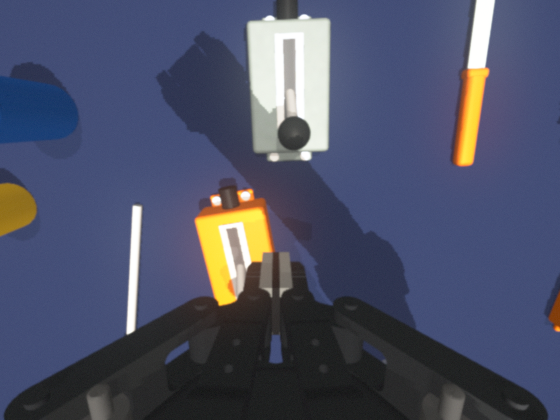

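The wrist view shows the grey box at (290,85) with its ball at (293,133). The orange box at (235,250) is well behind. Descending on the robot side of the ball.

Call:
play_rows([
  {"tx":3,"ty":4,"tz":36,"wx":0,"wy":-0.008,"wz":0,"jaw":0},
  {"tx":2,"ty":4,"tz":36,"wx":0,"wy":-0.007,"wz":0,"jaw":0},
  {"tx":0,"ty":0,"tz":36,"wx":0,"wy":0,"wz":0,"jaw":0},
  {"tx":0,"ty":0,"tz":36,"wx":0,"wy":0,"wz":0,"jaw":0},
  {"tx":0,"ty":0,"tz":30,"wx":0,"wy":0,"wz":0,"jaw":0},
  {"tx":0,"ty":0,"tz":15,"wx":0,"wy":0,"wz":0,"jaw":0},
  {"tx":0,"ty":0,"tz":0,"wx":0,"wy":0,"wz":0,"jaw":0},
])

```text
t: 3.93
tcp_pos: [0.4246, 0.2131, 0.0793]
tcp_rot: [3.132, -0.011, -0.017]
ft_force: [-0.7, -0.8, 0.5]
grip_width: 0.0001
```

Run:
```python
from h import *
s=st(); to([.415,.223,.09],0)
im=env.read_camera("scene"); cv2.imwrite("pics/s3.png",cv2.resize(im[100:280,180:420,::-1],(800,600)))
```

```text
t 3.93 p [0.4246 0.2131 0.0793] r [ 3.132 -0.011 -0.017] F [-0.7 -0.8  0.5] w 0.0001
tool mm [ -9.7  -9.7 -10.9] rotvec [ 0.009 -0.011 -0.017]
```

View pics/s3.png

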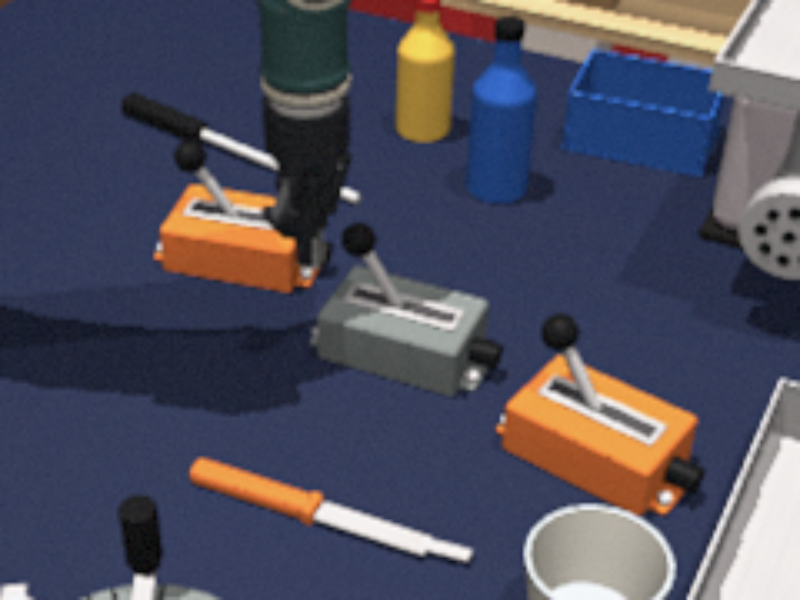

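The gripper (310,180) stands on the robot side of the ball (358,238). I'll correct y and z, then push.

Call:
play_rows([
  {"tx":0,"ty":-8,"tz":-10,"wx":0,"wy":0,"wz":0,"jaw":0},
  {"tx":0,"ty":-2,"tz":-3,"wx":0,"wy":0,"wz":0,"jaw":0},
  {"tx":0,"ty":0,"tz":0,"wx":0,"wy":0,"wz":0,"jaw":0},
])

```text
t: 4.23
tcp_pos: [0.4272, 0.222, 0.0961]
tcp_rot: [3.133, -0.015, -0.022]
ft_force: [0.0, -0.1, 0.5]
grip_width: -0.0002
```

Call:
play_rows([
  {"tx":12,"ty":0,"tz":0,"wx":0,"wy":0,"wz":0,"jaw":0},
  {"tx":12,"ty":0,"tz":0,"wx":0,"wy":0,"wz":0,"jaw":0},
  {"tx":12,"ty":0,"tz":0,"wx":0,"wy":0,"wz":0,"jaw":0},
  {"tx":12,"ty":0,"tz":0,"wx":0,"wy":0,"wz":0,"jaw":0},
])

```text
t: 4.57
tcp_pos: [0.4729, 0.2218, 0.1013]
tcp_rot: [3.133, -0.013, -0.019]
ft_force: [-4.5, 0.8, 3.7]
grip_width: -0.0001
```

Call:
play_rows([
  {"tx":10,"ty":0,"tz":3,"wx":0,"wy":0,"wz":0,"jaw":0},
  {"tx":10,"ty":0,"tz":2,"wx":0,"wy":0,"wz":0,"jaw":0},
  {"tx":10,"ty":0,"tz":2,"wx":0,"wy":0,"wz":0,"jaw":0},
  {"tx":10,"ty":0,"tz":2,"wx":0,"wy":0,"wz":0,"jaw":0},
])

```text
t: 4.9
tcp_pos: [0.5162, 0.2214, 0.0949]
tcp_rot: [3.134, -0.015, -0.019]
ft_force: [-1.5, 1.9, 1.2]
grip_width: -0.0
```

Call:
play_rows([
  {"tx":9,"ty":0,"tz":1,"wx":0,"wy":0,"wz":0,"jaw":0},
  {"tx":8,"ty":0,"tz":1,"wx":0,"wy":0,"wz":0,"jaw":0},
  {"tx":5,"ty":0,"tz":0,"wx":0,"wy":0,"wz":0,"jaw":0},
])

```text
t: 5.15
tcp_pos: [0.5346, 0.2198, 0.0908]
tcp_rot: [3.129, -0.0, -0.02]
ft_force: [-25.1, -0.1, 21.3]
grip_width: -0.0001
```

Call:
play_rows([
  {"tx":1,"ty":0,"tz":0,"wx":0,"wy":0,"wz":0,"jaw":0},
  {"tx":0,"ty":0,"tz":0,"wx":0,"wy":0,"wz":0,"jaw":0},
  {"tx":0,"ty":0,"tz":0,"wx":0,"wy":0,"wz":0,"jaw":0},
])

```text
t: 5.4
tcp_pos: [0.5332, 0.2201, 0.0918]
tcp_rot: [3.125, 0.008, -0.019]
ft_force: [-4.5, -0.1, 5.4]
grip_width: 0.0002
```

Call:
play_rows([
  {"tx":-20,"ty":0,"tz":0,"wx":0,"wy":0,"wz":0,"jaw":0},
  {"tx":-25,"ty":0,"tz":0,"wx":0,"wy":0,"wz":0,"jaw":0},
  {"tx":-20,"ty":0,"tz":-25,"wx":0,"wy":0,"wz":0,"jaw":0},
  {"tx":0,"ty":0,"tz":-35,"wx":0,"wy":0,"wz":0,"jaw":0},
  {"tx":0,"ty":0,"tz":-35,"wx":0,"wy":0,"wz":0,"jaw":0},
  {"tx":0,"ty":0,"tz":-35,"wx":0,"wy":0,"wz":0,"jaw":0},
  {"tx":0,"ty":20,"tz":-10,"wx":0,"wy":0,"wz":0,"jaw":0},
])

```text
t: 5.98
tcp_pos: [0.473, 0.2032, 0.2345]
tcp_rot: [3.125, 0.005, -0.017]
ft_force: [0.9, 0.4, 0.8]
grip_width: 0.0001
```

Run:
```python
from h import *
for c in ["wrist","scene"]:
    im=env.read_camera(c); cv2.imwrite(f"pics/{c}4.png",im[:,:,::-1])
    for n in ["dir_ball","dir_pivot"]:
        print(c,n,[(np.round(d["at"],3).tolist(),round(d["score"],2)) for d in env.pinpoint(n,c)])
s=st()
a=cv2.imread("pics/scene4.png")[100:280,180:420];cv2.imwrite("pics/c4.png",cv2.resize(a,(800,600)))
```

```text
wrist dir_ball [([0.56, 0.226, 0.117], 0.6)]
wrist dir_pivot [([0.513, 0.223, 0.041], 0.65)]
scene dir_ball [([0.2, -0.243, 0.116], 0.62), ([0.262, 0.276, 0.116], 0.6), ([0.679, 0.184, 0.115], 0.49), ([0.565, 0.224, 0.112], 0.46)]
scene dir_pivot [([0.513, 0.225, 0.048], 0.84), ([0.304, 0.287, 0.042], 0.81), ([0.251, -0.252, 0.05], 0.79), ([0.726, 0.175, 0.046], 0.6)]
t 6.28 p [0.4697 0.1987 0.2278] r [ 3.119  0.016 -0.022] F [-0.1  0.3  0.3] w 0.0003
```

View pics/c4.png

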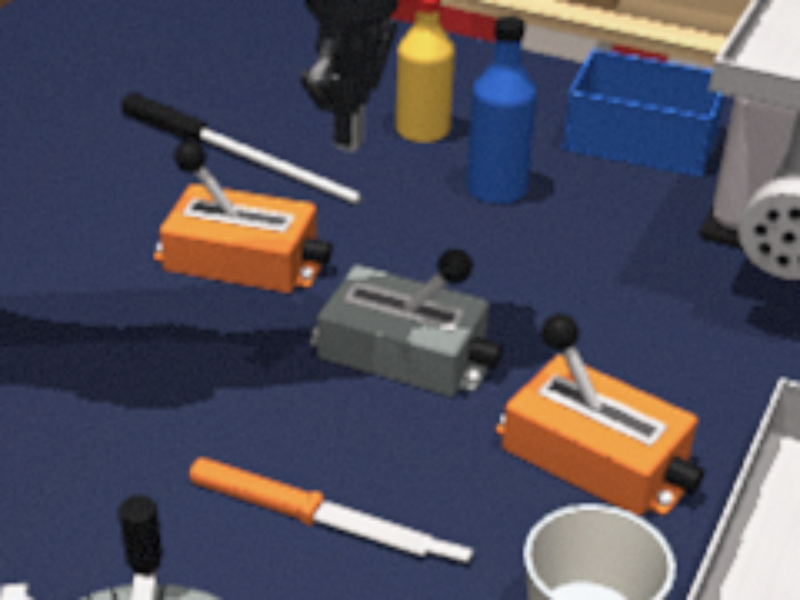

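The direction lever is in forward: ball at crop (455,265), world x about 0.562 against a pivot at 0.514, so it is leaning the full 0.6 rad. The knife and tub haven't moved. Next is the speed lever.

Call:
play_rows([
  {"tx":2,"ty":40,"tz":-2,"wx":0,"wy":0,"wz":0,"jaw":70},
  {"tx":2,"ty":40,"tz":-2,"wx":0,"wy":0,"wz":0,"jaw":70},
  {"tx":2,"ty":40,"tz":-2,"wx":0,"wy":0,"wz":0,"jaw":70},
  {"tx":2,"ty":40,"tz":-2,"wx":0,"wy":0,"wz":0,"jaw":70},
  {"tx":2,"ty":40,"tz":-2,"wx":0,"wy":0,"wz":0,"jaw":70},
  {"tx":2,"ty":40,"tz":-2,"wx":0,"wy":0,"wz":0,"jaw":70},
  {"tx":2,"ty":40,"tz":-2,"wx":0,"wy":0,"wz":0,"jaw":70},
  {"tx":2,"ty":40,"tz":-2,"wx":0,"wy":0,"wz":0,"jaw":70},
])

```text
t: 6.95
tcp_pos: [0.4802, -0.1173, 0.2392]
tcp_rot: [3.129, 0.032, 0.01]
ft_force: [0.9, -0.8, 0.5]
grip_width: 0.0598
```

Call:
play_rows([
  {"tx":0,"ty":0,"tz":0,"wx":0,"wy":0,"wz":0.12,"jaw":70},
  {"tx":0,"ty":0,"tz":0,"wx":0,"wy":0,"wz":0.12,"jaw":70},
  {"tx":0,"ty":0,"tz":0,"wx":0,"wy":0,"wz":0.12,"jaw":70},
  {"tx":0,"ty":0,"tz":0,"wx":0,"wy":0,"wz":0.12,"jaw":70},
  {"tx":0,"ty":0,"tz":0,"wx":0,"wy":0,"wz":0.08,"jaw":70},
  {"tx":0,"ty":0,"tz":0,"wx":0,"wy":0,"wz":0,"jaw":70},
])

```text
t: 7.45
tcp_pos: [0.4784, -0.1286, 0.2302]
tcp_rot: [3.106, 0.031, -0.579]
ft_force: [0.9, 0.4, -0.3]
grip_width: 0.0596
```

Run:
```python
from h import *
s=st()
for c in ["wrist","scene","top"]:
    im=env.read_camera(c); cv2.imwrite(f"pics/{c}5.png",im[:,:,::-1])
    for n in ["speed_knob","speed_pivot","pointer_tip"]:
        print(c,n,[(np.round(d["at"],3).tolist(),round(d["score"],2)) for d in env.pinpoint(n,c)])
s=st(); to([.484,-.164,.25],-.6)
```

```text
t 7.45 p [ 0.4784 -0.1286  0.2302] r [ 3.106  0.031 -0.579] F [ 0.9  0.4 -0.3] w 0.0596
wrist speed_knob [([0.49, -0.165, 0.107], 0.84)]
wrist speed_pivot [([0.53, -0.246, 0.057], 0.91)]
wrist pointer_tip [([0.392, -0.217, 0.043], 0.7)]
scene speed_knob [([0.482, -0.166, 0.106], 0.77)]
scene speed_pivot [([0.532, -0.245, 0.06], 0.58)]
scene pointer_tip [([0.388, -0.22, 0.044], 0.66)]
top speed_knob [([0.488, -0.161, 0.104], 0.44)]
top speed_pivot []
top pointer_tip []
t 8.05 p [ 0.4787 -0.1291  0.2318] r [ 3.107  0.029 -0.577] F [0.3 0.9 0.3] w 0.06
tool mm [ 23.   27.  -17.9] rotvec [0.035 0.028 0.023]
```

View pics/wrist5.png

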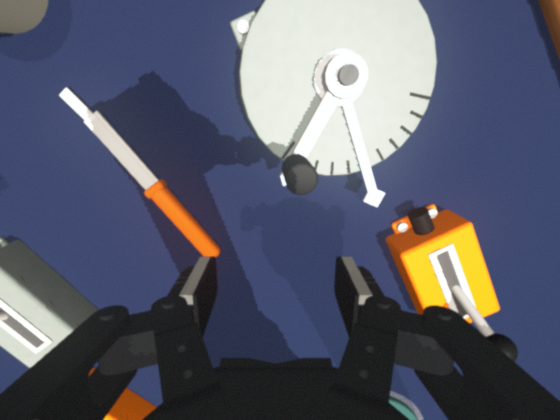

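The wrist view shows the handle at (300,175), the pivot at (347,75) and the pointer tip at (374,198). The readings from different cameras agree within a few mm. I'll level the tool and centre it over the handle.

Call:
play_rows([
  {"tx":8,"ty":9,"tz":0,"wx":0.012,"wy":0.01,"wz":0.01,"jaw":80},
  {"tx":8,"ty":9,"tz":10,"wx":0.012,"wy":0.01,"wz":0.01,"jaw":80},
  {"tx":8,"ty":9,"tz":15,"wx":0.01,"wy":0.008,"wz":0,"jaw":80},
  {"tx":0,"ty":0,"tz":15,"wx":0,"wy":0,"wz":0,"jaw":80},
  {"tx":0,"ty":0,"tz":0,"wx":0,"wy":0,"wz":0,"jaw":80},
])

```text
t: 8.47
tcp_pos: [0.485, -0.1703, 0.1925]
tcp_rot: [-3.139, -0.009, -0.599]
ft_force: [-1.4, 0.1, -0.4]
grip_width: 0.0688
```

Run:
```python
from h import *
im=env.read_camera("wrist"); cv2.imwrite("pics/w6.png",im[:,:,::-1])
print([(np.round(d["at"],3).tolist(),round(d["score"],2)) for d in env.pinpoint("speed_knob","wrist")])
s=st(); to([.4855,-.164,.088],-.6)
```

```text
[([0.485, -0.166, 0.108], 0.65)]
t 8.57 p [ 0.4864 -0.1703  0.1948] r [-3.138 -0.012 -0.599] F [ 0.6  0.5 -0.3] w 0.0684
tool mm [ -5.6  -4.3 106.7] rotvec [-0.004 -0.012  0.002]
```

View pics/w6.png

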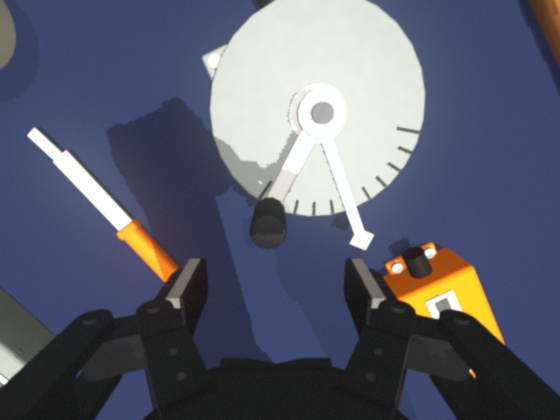

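Handle at (268,222). It lies within the jaw span, slightly to the left, so I'll shift and then descend.

Call:
play_rows([
  {"tx":-4,"ty":-3,"tz":10,"wx":0,"wy":-0.01,"wz":0,"jaw":80},
  {"tx":-1,"ty":-1,"tz":20,"wx":0,"wy":0,"wz":0,"jaw":80},
  {"tx":0,"ty":0,"tz":25,"wx":0,"wy":0,"wz":0,"jaw":80},
  {"tx":0,"ty":0,"tz":25,"wx":0,"wy":0,"wz":0,"jaw":80},
  {"tx":0,"ty":0,"tz":15,"wx":0,"wy":0,"wz":0,"jaw":80},
  {"tx":0,"ty":0,"tz":0,"wx":0,"wy":0,"wz":0,"jaw":80},
])

```text
t: 9.07
tcp_pos: [0.4904, -0.1628, 0.101]
tcp_rot: [-3.133, -0.013, -0.596]
ft_force: [0.4, -0.3, 0.0]
grip_width: 0.0681
```

Run:
```python
from h import *
im=env.read_camera("wrist"); cv2.imwrite("pics/w7.png",im[:,:,::-1])
s=st(); to([.4855,-.164,.088],-.6)
```

```text
t 9.12 p [ 0.491  -0.1628  0.1021] r [-3.132 -0.014 -0.596] F [-0.1  0.1  0.5] w 0.0685
tool mm [-4.1  4.2 14. ] rotvec [-0.009 -0.014  0.004]
```

View pics/w7.png

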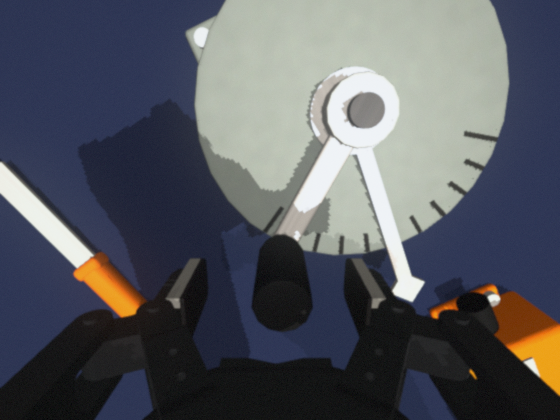

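The handle stands between the pads, centred at (281,285). I'll lower a little and close.

Call:
play_rows([
  {"tx":-4,"ty":2,"tz":8,"wx":0,"wy":-0.01,"wz":0,"jaw":80},
  {"tx":0,"ty":0,"tz":4,"wx":0,"wy":0,"wz":0,"jaw":60},
  {"tx":0,"ty":0,"tz":0,"wx":0,"wy":0,"wz":0,"jaw":25},
  {"tx":0,"ty":0,"tz":0,"wx":0,"wy":0,"wz":0,"jaw":25},
  {"tx":0,"ty":0,"tz":0,"wx":0,"wy":0,"wz":0,"jaw":20},
  {"tx":0,"ty":0,"tz":0,"wx":0,"wy":0,"wz":0,"jaw":20},
], newtons=25)

```text
t: 9.62
tcp_pos: [0.4892, -0.1626, 0.0928]
tcp_rot: [-3.131, -0.009, -0.594]
ft_force: [2.5, 0.4, -8.3]
grip_width: 0.0271
```

Run:
```python
from h import *
s=st(); p=s["tcp_pos"][:2]; piv=np.array([.531,-.245]); v=p-piv; print(np.hypot(*v),np.arctan2(v[1],v[0]))
to([.4376,-.2277,.09],-.2)
```

```text
t 9.62 p [ 0.4892 -0.1626  0.0928] r [-3.131 -0.009 -0.594] F [ 2.5  0.4 -8.3] w 0.0271
0.09241487568620081 2.040427864447271
tool mm [-6.3 82.9  1.9] rotvec [-0.009 -0.011 -0.394]
```

Gripped at 27 mm, which matches the 28 mm handle. Swinging along the arc now.

Call:
play_rows([
  {"tx":-4.3,"ty":8.4,"tz":0,"wx":0,"wy":0,"wz":-0.05,"jaw":20},
  {"tx":-3.8,"ty":8.6,"tz":0,"wx":0,"wy":0,"wz":-0.05,"jaw":20},
  {"tx":-3.2,"ty":8.8,"tz":0,"wx":0,"wy":0,"wz":-0.05,"jaw":20},
  {"tx":-2.7,"ty":9,"tz":0,"wx":0,"wy":0,"wz":-0.05,"jaw":20},
])

```text
t: 9.95
tcp_pos: [0.465, -0.1786, 0.0928]
tcp_rot: [-3.125, -0.018, -0.373]
ft_force: [2.8, 6.6, -2.7]
grip_width: 0.0271
```

```bash
cat > a.py <<'E'
from h import *
s=st(); p=s["tcp_pos"][:2]; piv=np.array([.531,-.245]); v=p-piv; print(np.hypot(*v),np.arctan2(v[1],v[0]))
for a in (2.6,2.75,2.9,2.9585): to([piv[0]+.094*np.cos(a),piv[1]+.094*np.sin(a),.09],-.2)
E
python3 a.py
```

```text
t 9.95 p [ 0.465  -0.1786  0.0928] r [-3.125 -0.018 -0.373] F [ 2.8  6.6 -2.7] w 0.0271
0.0936704147682672 2.3532364124317278
tool mm [-7.  22.1  2.3] rotvec [-0.015 -0.019 -0.173]
tool mm [-8.3 36.1  2. ] rotvec [-0.015 -0.019 -0.173]
tool mm [-7.5 50.1  1.8] rotvec [-0.015 -0.019 -0.173]
tool mm [-6.7 55.6  1.7] rotvec [-0.015 -0.019 -0.173]
```

Call:
play_rows([
  {"tx":-3,"ty":9,"tz":0,"wx":0,"wy":0,"wz":-0.03,"jaw":20},
  {"tx":-3,"ty":9,"tz":0,"wx":0,"wy":0,"wz":-0.03,"jaw":20},
  {"tx":-2,"ty":10,"tz":0,"wx":0,"wy":0,"wz":-0.03,"jaw":20},
  {"tx":-1,"ty":9,"tz":0,"wx":0,"wy":0,"wz":-0.03,"jaw":20},
])

```text
t: 10.28
tcp_pos: [0.4453, -0.2011, 0.0925]
tcp_rot: [-3.119, -0.018, -0.23]
ft_force: [-1.9, 8.0, 3.2]
grip_width: 0.0268
```

```bash
python3 a.py
```

```text
t 10.28 p [ 0.4453 -0.2011  0.0925] r [-3.119 -0.018 -0.23 ] F [-1.9  8.   3.2] w 0.0268
0.09628661156299974 2.66837615097759
tool mm [ 3.9 -5.6  2.7] rotvec [-0.022 -0.018 -0.029]
tool mm [0.6 8.1 2.4] rotvec [-0.022 -0.018 -0.029]
tool mm [-0.6 22.2  2. ] rotvec [-0.022 -0.018 -0.029]
tool mm [-0.5 27.6  1.9] rotvec [-0.022 -0.018 -0.029]
```

Call:
play_rows([
  {"tx":0,"ty":9,"tz":0,"wx":-0.01,"wy":-0.01,"wz":-0.01,"jaw":20},
  {"tx":0,"ty":9,"tz":0,"wx":-0.01,"wy":0,"wz":-0.01,"jaw":20},
  {"tx":0,"ty":8,"tz":0,"wx":0,"wy":0,"wz":0,"jaw":20},
  {"tx":0,"ty":3,"tz":0,"wx":0,"wy":0,"wz":0,"jaw":20},
  {"tx":0,"ty":0,"tz":0,"wx":0,"wy":0,"wz":0,"jaw":20},
])

```text
t: 10.7
tcp_pos: [0.4357, -0.2185, 0.0927]
tcp_rot: [-3.13, 0.004, -0.191]
ft_force: [2.4, -0.8, -6.1]
grip_width: 0.0272
```

```bash
python3 a.py
python3 - <<'E'
from h import *
im=env.read_camera("wrist"); cv2.imwrite("pics/w8.png",im[:,:,::-1])
E
```

```text
t 10.7 p [ 0.4357 -0.2185  0.0927] r [-3.13   0.004 -0.191] F [ 2.4 -0.8 -6.1] w 0.0272
0.09892376831862196 2.870845053414157
tool mm [ 10.3 -24.4   3. ] rotvec [-0.012  0.004  0.009]
tool mm [  6.5 -10.8   2.9] rotvec [-0.012  0.004  0.009]
tool mm [4.7 3.2 2.7] rotvec [-0.012  0.004  0.009]
tool mm [4.6 8.7 2.6] rotvec [-0.012  0.004  0.009]
```

View pics/w8.png

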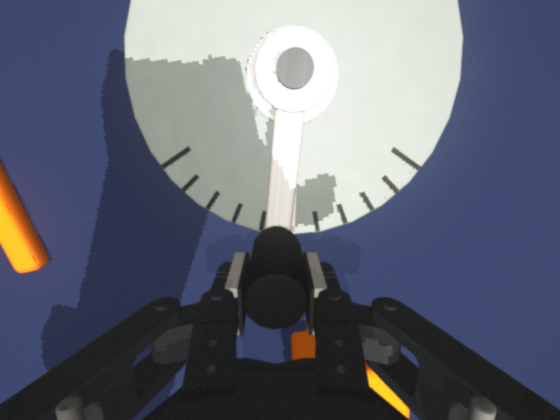

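The lever is at (285,165) and still about 8 mm short of the pointer's direction. Nudging it.

Call:
play_rows([
  {"tx":1,"ty":5,"tz":0,"wx":0,"wy":0,"wz":0,"jaw":20},
  {"tx":1,"ty":4,"tz":0,"wx":0,"wy":0,"wz":0,"jaw":20},
  {"tx":0,"ty":1,"tz":0,"wx":0,"wy":0,"wz":0,"jaw":20},
  {"tx":0,"ty":0,"tz":0,"wx":0,"wy":0,"wz":0,"jaw":20},
])

```text
t: 11.08
tcp_pos: [0.4337, -0.2232, 0.0927]
tcp_rot: [-3.125, 0.011, -0.183]
ft_force: [1.0, 0.7, -5.6]
grip_width: 0.0272
```

```bash
python3 a.py
```

```text
t 11.08 p [ 0.4337 -0.2232  0.0927] r [-3.125  0.011 -0.183] F [ 1.   0.7 -5.6] w 0.0272
0.09972200493940057 2.9211889512591425
tool mm [ 11.7 -29.2   3. ] rotvec [-0.016  0.012  0.017]
tool mm [  7.7 -15.7   2.8] rotvec [-0.016  0.012  0.017]
tool mm [ 5.8 -1.7  2.6] rotvec [-0.016  0.012  0.017]
tool mm [5.7 3.8 2.6] rotvec [-0.016  0.012  0.017]
```

Call:
play_rows([
  {"tx":0,"ty":5,"tz":0,"wx":0,"wy":0,"wz":0,"jaw":20},
  {"tx":0,"ty":2,"tz":0,"wx":0,"wy":0,"wz":0,"jaw":20},
  {"tx":0,"ty":0,"tz":0,"wx":0,"wy":0,"wz":0,"jaw":20},
  {"tx":0,"ty":0,"tz":0,"wx":0,"wy":0,"wz":0,"jaw":20},
])

```text
t: 11.42
tcp_pos: [0.4322, -0.2275, 0.0926]
tcp_rot: [-3.123, 0.014, -0.178]
ft_force: [1.5, 2.7, -4.3]
grip_width: 0.0272
```

```bash
python3 a.py
python3 - <<'E'
from h import *
im=env.read_camera("wrist"); cv2.imwrite("pics/w9.png",im[:,:,::-1])
E
```

```text
t 11.42 p [ 0.4322 -0.2275  0.0926] r [-3.123  0.014 -0.178] F [ 1.5  2.7 -4.3] w 0.0272
0.10035918500641813 2.9658469169625548
tool mm [ 12.5 -33.6   3.1] rotvec [-0.019  0.014  0.021]
tool mm [  8.5 -20.1   2.9] rotvec [-0.019  0.014  0.021]
tool mm [ 6.6 -6.2  2.7] rotvec [-0.019  0.014  0.021]
tool mm [ 6.4 -0.7  2.6] rotvec [-0.019  0.014  0.021]
```

View pics/w9.png

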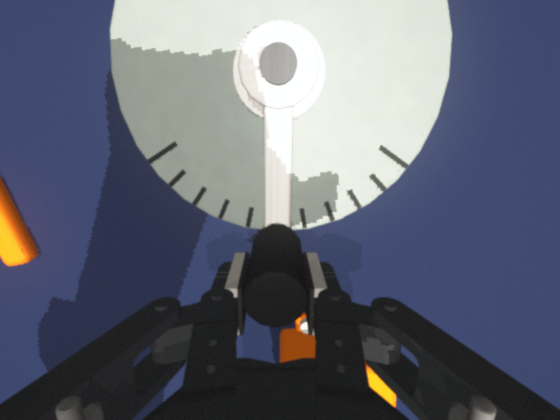

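The lever covers the pointer. Releasing and lifting straight up.

Call:
play_rows([
  {"tx":0,"ty":0,"tz":0,"wx":0,"wy":0,"wz":0,"jaw":80},
  {"tx":0,"ty":0,"tz":0,"wx":0,"wy":0,"wz":0,"jaw":80},
  {"tx":0,"ty":0,"tz":0,"wx":0,"wy":0,"wz":0,"jaw":80},
  {"tx":0,"ty":0,"tz":0,"wx":0,"wy":0,"wz":0,"jaw":80},
  {"tx":0,"ty":0,"tz":-15,"wx":0,"wy":0,"wz":0,"jaw":80},
  {"tx":0,"ty":0,"tz":-25,"wx":0,"wy":0,"wz":0,"jaw":80},
  {"tx":0,"ty":0,"tz":-35,"wx":0,"wy":0,"wz":0,"jaw":80},
  {"tx":0,"ty":0,"tz":-35,"wx":0,"wy":0,"wz":0,"jaw":80},
])

```text
t: 12.13
tcp_pos: [0.4291, -0.2315, 0.201]
tcp_rot: [-3.12, 0.026, -0.188]
ft_force: [1.3, -1.9, -0.5]
grip_width: 0.0687
```

Call:
play_rows([
  {"tx":0,"ty":-30,"tz":-25,"wx":0,"wy":0,"wz":0,"jaw":80},
  {"tx":0,"ty":-40,"tz":-15,"wx":0,"wy":0,"wz":0,"jaw":80},
  {"tx":0,"ty":-40,"tz":0,"wx":0,"wy":0,"wz":0,"jaw":80},
  {"tx":0,"ty":-30,"tz":0,"wx":0,"wy":0,"wz":0,"jaw":80},
  {"tx":0,"ty":0,"tz":0,"wx":0,"wy":0,"wz":0,"jaw":80},
  {"tx":0,"ty":0,"tz":0,"wx":0,"wy":0,"wz":0,"jaw":80},
])

```text
t: 12.63
tcp_pos: [0.4629, -0.0952, 0.2572]
tcp_rot: [-3.125, 0.003, -0.2]
ft_force: [0.2, -0.0, -0.0]
grip_width: 0.0682
```

Run:
```python
from h import *
st()
for c in ["wrist","scene","top"]:
    im=env.read_camera(c); cv2.imwrite(f"pics/{c}10.png",im[:,:,::-1])
    for n in ["speed_knob","speed_pivot","pointer_tip","dir_ball","knife","tub"]:
        print(c,n,[(np.round(d["at"],3).tolist(),round(d["score"],2)) for d in env.pinpoint(n,c)])
a=cv2.imread("pics/scene10.png")[140:360,150:420];b=cv2.imread("pics/top10.png")[140:275,310:450];cv2.imwrite("pics/c10.png",np.hstack([cv2.resize(a,(400,326)),cv2.resize(b,(338,326))]))
```

```text
t 12.63 p [ 0.4629 -0.0952  0.2572] r [-3.125e+00  3.000e-03 -2.000e-01] F [ 0.2 -0.  -0. ] w 0.0682
wrist speed_knob [([0.435, -0.23, 0.106], 0.67)]
wrist speed_pivot [([0.526, -0.251, 0.057], 0.97)]
wrist pointer_tip [([0.391, -0.216, 0.043], 0.59)]
wrist dir_ball [([0.201, -0.244, 0.114], 0.47)]
wrist knife [([0.544, -0.005, 0.0], 0.67)]
wrist tub []
scene speed_knob [([0.431, -0.232, 0.109], 0.81)]
scene speed_pivot [([0.532, -0.249, 0.057], 0.83)]
scene pointer_tip [([0.388, -0.216, 0.045], 0.68)]
scene dir_ball [([0.68, 0.183, 0.116], 0.74), ([0.565, 0.226, 0.111], 0.55), ([0.257, 0.278, 0.113], 0.51), ([0.2, -0.24, 0.113], 0.5)]
scene knife [([0.547, -0.004, -0.001], 0.84)]
scene tub [([0.794, -0.012, 0.002], 0.97)]
top speed_knob []
top speed_pivot []
top pointer_tip []
top dir_ball [([0.681, 0.178, 0.114], 0.66), ([0.254, 0.273, 0.119], 0.65), ([0.517, 0.224, 0.051], 0.17)]
top knife []
top tub [([0.788, -0.012, 0.001], 0.78)]
```

View pics/c10.png

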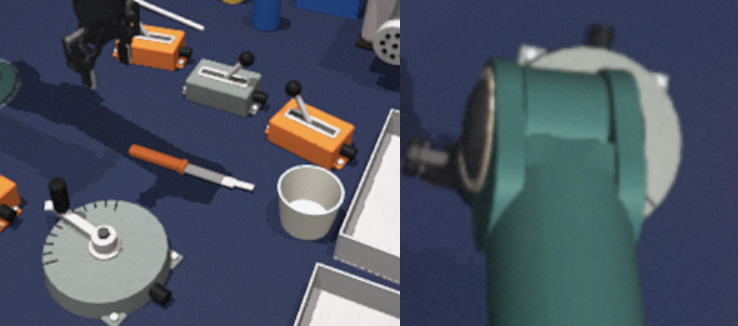

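View pics/wrist10.png

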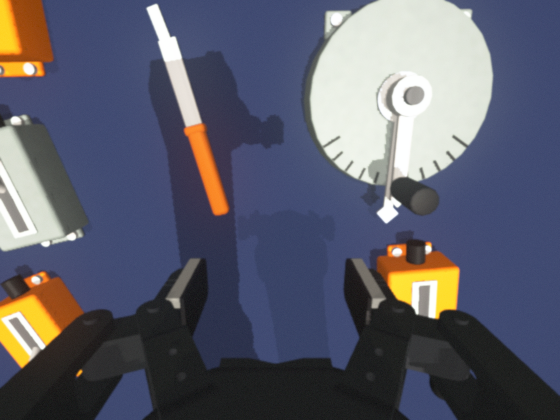

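The lever looks close to the pointer, but parallax hides the remaining error. I'll look again from in line with it.

Call:
play_rows([
  {"tx":-10,"ty":30,"tz":-5,"wx":0,"wy":0,"wz":0,"jaw":80},
  {"tx":-10,"ty":35,"tz":-5,"wx":0,"wy":0,"wz":0,"jaw":80},
  {"tx":-10,"ty":35,"tz":-5,"wx":0,"wy":0,"wz":0,"jaw":80},
  {"tx":0,"ty":20,"tz":0,"wx":0,"wy":0,"wz":0,"jaw":80},
  {"tx":0,"ty":0,"tz":0,"wx":0,"wy":0,"wz":0,"jaw":80},
  {"tx":0,"ty":0,"tz":0,"wx":0,"wy":0,"wz":0,"jaw":80},
])

```text
t: 14.18
tcp_pos: [0.408, -0.2105, 0.2704]
tcp_rot: [-3.124, 0.003, -0.197]
ft_force: [-0.7, 0.3, 0.3]
grip_width: 0.0682
```

Run:
```python
from h import *
st()
k=env.calibration("wrist"); im=env.read_camera("wrist")[:,:,::-1].copy(); print("cam",-k["R"].T@k["t"])
for n in ["speed_knob","speed_pivot","pointer_tip"]:
    print(n,[(np.round(d["at"],3).tolist(),round(d["score"],2)) for d in env.pinpoint(n,"wrist")])
P=lambda X:(lambda u:u[:2]/u[2])(k["camera_matrix"]@(k["R"]@np.array(X)+k["t"]))
cv2.imwrite("pics/w11.png",im)
for X in ([.531,-.246,.06],[.39,-.2185,.046]): print(P(X))
for a in (2.9,2.95,3.0,3.05): print(a,P([.531+.095*np.cos(a),-.246+.095*np.sin(a),.128]),P([.531+.14*np.cos(a),-.246+.14*np.sin(a),.046]))
```

```text
t 14.18 p [ 0.408  -0.2105  0.2704] r [-3.124e+00  3.000e-03 -1.970e-01] F [-0.7  0.3  0.3] w 0.0682
cam [ 0.48059066 -0.22791629  0.41347447]
speed_knob [([0.438, -0.23, 0.107], 0.74)]
speed_pivot [([0.524, -0.247, 0.057], 0.96)]
pointer_tip [([0.394, -0.215, 0.038], 0.86)]
[288.85449028  63.78161856]
[287.49878266 192.53278043]
2.9 [284.71109496 162.96181841] [281.99400911 189.5300123 ]
2.95 [289.77372125 163.07753019] [287.63826429 189.66454989]
3.0 [294.84182694 162.93974921] [293.2884422  189.52378059]
3.05 [299.90649795 162.54838807] [298.93508653 189.10754063]
```

View pics/w11.png

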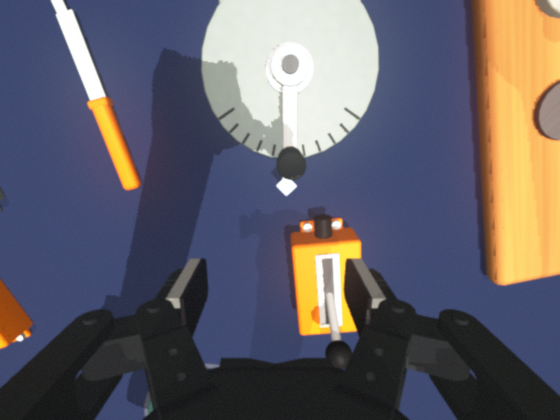

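From nearly overhead, the handle top is at (291,162), which gives about 2.96 rad. The pointer tip is at (287,187), about 2.94 rad, so they agree to about 0.02 rad. The robot is clear of everything, so I'll hand in.

Run:
```python
from rig import env
print(env.job_done()); print(env.sense()["t"])
```

```text
the job is handed in; nothing more can be done
None
the job is handed in; nothing more can be done
```

The job is handed in, at about 14 s of the 48 s allowed. I pushed the grey box's direction lever to its forward stop with closed fingers. Then I gripped the speed handle, swung it round by about 0.9 rad until it lay over the pointer, let go and moved clear.

Last checks:
- **Direction lever:** the ball stands about 48 mm beyond its pivot, which is the full 0.6 rad lean into forward. The speed lever was still untouched at that point.
- **Speed lever:** it is within about 0.02 rad of the pointer in the overhead wrist picture. The averaged network points from the earlier side-on views gave about 0.04 rad. Both are under the 0.10 limit.
- **Pointer, knife and tub:** their measured positions stayed within the few mm of measurement noise.
- **Contact:** the gripper was open and well above everything, with the wrist force near zero.
- **Disagreements and misses:** the arm blocked the top camera's view of the housing at the end, and the last wrist reading of the pivot was about 6 mm off from the others. The first move call was refused as invalid; repeating it with every field filled in worked.

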